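Set the grind lever of a spice mill and start it

TASK

Set the spice mill to the red stud: push the lever of its ring round the scale until the pointer line stands at the red stud, within the stud's width. Then press the green start button all the way down and let it come up again. Only push with the fingers, never pinch the lever; do not press start before the lever is set, and leave the things that stand around where they are.

Things in the scene. Friction and masses are not known exactly. Their poses are not given: they have to be found in the camera images.
- mill: The spice mill, fixed to the worktop: a white drum, 230 mm across and 55 mm high, with a scale of black ticks on the part of its top nearest the robot, and a low white control pod (80x85 mm, 40 mm high) on its left side. A steel hopper, 80 mm across, stands in the middle up to 113 mm above the worktop. Origin: centre of the drum's underside; x points from the scale through the middle to the rear, y to the pod, z up.
- grind_ring (a joint): Angle of the ring with the lever, rad: 0 when the lever points along the mill's -x (middle of the scale), growing anticlockwise seen from above, which takes the lever away from the pod; stops at -1.05 and 1.05. The ring drags (about 3.5 N at the lever) and stays where it is left. The start angle is between -0.25 and 0.25.
- ring_axis (a point): Point on the ring's vertical turning axis, 87 mm above the worktop. Its x axis points from the lever towards the axis, so the lever and its pointer line lie along its -x; it turns with the ring.
- lever_pad (a point): Middle of the lever's upright finger tab, 72 mm from the ring's axis and 87 mm above the worktop. The tab is an orange plate with a black rubber face on each side: 24 mm along the lever, 16 mm thick over both faces, its top 106 mm and the bottom of its faces 70 mm above the worktop. At the tab's foot the lever carries an orange pointer line (4 mm wide) that ends 98 mm from the axis and passes just above the studs.
- lever_left_face: Black rubber face of the finger tab on the side towards the pod: 22 mm along the lever, 4 mm thick, 34 mm high. It gives 1 mm under the finger. Origin at its centre. Pushing on it turns the ring anticlockwise seen from above (positive). Fingers that press on both faces at once count as pinching.
- lever_right_face: The same black rubber face on the side of the finger tab away from the pod. Pushing on it turns the ring clockwise seen from above (negative).
- red_stud: Flat red stud, 12 mm across and 4 mm high, fixed on the drum's top among the scale ticks, 90 to 107 mm from the ring's axis: the setting wanted. It may be on the left or on the right part of the scale. Origin at the centre of its underside, 55 mm above the worktop.
- red_stud_top (a point): Centre of the red stud's top, 59 mm above the worktop. The lever is set when the pointer line, prolonged outward, passes within 6 mm of it.
- blue_stud: The same stud in blue, on the other part of the scale: a setting not wanted.
- start (a joint): Travel of the green start button, m: 0 up, 0.006 fully pressed (about 5 N); it springs back.
- start_top (a point): Centre of the top of the green start button, 34 mm across, on the pod; pressed straight down.
- salt_shaker: Steel shaker, 68 mm across, 103 mm high, loose. Origin at the centre of its underside. Not to be disturbed.
- red_bowl: Red bowl, 115 mm across, 59 mm high, loose. Origin at the centre of its underside. Not to be disturbed.
- chilli_bottle: Red squeeze bottle, 59 mm across, 200 mm high, loose. Origin at the centre of its underside. Not to be disturbed.
- bench_timer: White kitchen timer lying face up, 79x81x19 mm, loose. Origin at the centre of its underside. Not to be disturbed.

How it is judged:
On the way, in this order (a step that is already met when the one before it is completed fails the run):
1. the lever's pointer line stands at the red stud, at rest (y of red_stud_top in the frame of ring_axis between -0.006 and 0.006 m and velocity of joint grind_ring between -0.05 and 0.05 rad/s and value of joint start below 0.0015 m), for 0.3 s.
2. the start button is pressed down, with the lever on the red stud (y of red_stud_top in the frame of ring_axis between -0.006 and 0.006 m and value of joint start above 0.0045 m), for 0.04 s.
At the end, for the whole second after the job is handed in: The pointer line, prolonged outward, passes within 6 mm of the red stud's centre; the start button has been pressed (at least 4.5 of its 6 mm) after the lever was set and is up again (within 1.5 mm); the shaker, bowl, bottle and timer are within 20 mm of where they stood (y of red_stud_top in the frame of ring_axis between -0.006 and 0.006 m and value of joint start below 0.0015 m and distance of each of salt_shaker, red_bowl, chilli_bottle, bench_timer from where it was at the start of the episode below 0.02 m); the robot touches nothing.
It fails at once if start pressed (over 3 mm) while the lever is not at the red stud (value of joint start above 0.003 m and not (y of red_stud_top in the frame of ring_axis between -0.006 and 0.006 m)).
It fails at once if the lever's tab is pinched (over 2 N on both faces at once) (contact force between the fingers and lever_left_face above 2 N and contact force between the fingers and lever_right_face above 2 N).
It fails at once if a thing that stands around is moved by more than 20 mm, lifted or tipped (distance of any of salt_shaker, red_bowl, chilli_bottle, bench_timer from where it was at the start of the episode above 0.02 m or angle between any of salt_shaker, red_bowl, chilli_bottle, bench_timer's own z axis and vertical above 0.4 rad).
It also fails if it takes over 42 s, if anything falls off the work surface, if the arm or the gripper's body presses on something with over 40 N, if the wrist force passes 120 N, or if a joint passes its speed limit or range.

ROBOT

A 6-joint arm with a two-finger parallel gripper is mounted at the origin on a cart in front of the work surface, level with it; the furniture and walls round the work are solid. World frame = base frame: x ahead of the robot, y to its left, z up, the work surface at z = 0. Lengths are in m, angles in rad, forces in N, time in s.
With the tool pointing down it reaches from about 0.375 to 0.925 m from the base axis. Payload 5.7 kg.
Tool frame: the origin (TCP) lies on the centre line of the jaws, within the pads' length; the fingertips stand 19 mm ahead of it and the grasp point (between the pads) is the TCP; z points along the fingers, y is the direction in which the jaws open and shut (so a half turn about z gives the same grasp; the last joint's range is limited). The gripper opens to 85 mm and grips with 20 to 120 N. Pads are 22 mm wide; open, the fingers measure 114 mm over their backs; the gripper's body (76 mm by 85 mm) begins 54 mm behind the grasp point. The pads swing forward as they close: fully open they stand 13 mm farther back than shut.
Start: joints at [-1.354, 0.359, 1.51, -0, 1.272, -0.115], TCP at [0.195, -0.567, 0.25] pointing down, gripper open.
Joint ranges: [-2.97, 2.97], [-1.01, 2.36], [0.21, 2.38], [-0.96, 4.11], [0.2, 2.71], [-2.98, 2.98]. Speed limits (rad/s): [2.39, 2.39, 3.14, 3.14, 3.14, 3.14].

INTERFACE

Orientations are given as [roll, pitch, yaw] about the fixed x, y, z axes, in that order (R = Rz(yaw) Ry(pitch) Rx(roll)).
In Python, from cell import get_obs, cams, workorder gives the robot as it stands.
- The arm moves only by the tool step_arm, never from a script. Its argument "motion" is a list of rows, each a list of 7 numbers: the opening, from 0 (shut) to 1 (fully open), then the shift along the tool's x, y, z in cm, then the turn, a rotation vector about the tool's x, y, z in rad. A call has exactly 5 rows; each row is the pose to reach, as a shift and turn from the pose commanded when the call began, along the tool's axes at that moment; what a row does not reach only later rows make up. A row lasts 1/8 s, in which the tool goes at most 62.5 mm and 10.7 degrees, less where a joint would pass 70% of its speed; a pose out of reach is approached as far as the arm can. A call with a gripper value outside its range is refused whole. The fingers move at their own pace and stop on an object; "grip_force" is the grip in N (left out, the last holds). Time passes only in rows, so rows that repeat a pose let the fingers close, or fill a call up. It gives the time, the measured TCP pose, the force and the opening at its end, in the units of the state.
- get_obs(): the state, without advancing time (a new reading comes with each control period).
- cams.grab_frame(name): name is "scene" or "top" or "wrist"; returns a dict with "frame" (480x640x3 uint8, red, green, blue), "vfov" (degrees; the focal length in pixels is half the picture's height over the tangent of half this angle, whatever the lens; pixels are square), "cx", "cy" (the principal point, pixels), "xyz" and "orientation" of the camera in the world. Camera axes: x right, y down, z forward; pixel columns grow to the right and rows downward; lengths in m; the calibration is good to about 2 mm. A picture is of the moment at which its call begins. There is no depth.
- workorder.close_job(): hands the job in, once; it reports no verdict.
The state is a dict: "t": time; "q": joint angles; "qvel": joint speeds; "joint_efforts": joint torques, N m; "eef_pos": TCP position; "ee_rot": TCP orientation; "ft_force": force on the tool from outside, world axes, zero at the start; "torque": the same for the moment, N m; "gripper_width": finger opening in m.
Only numpy, scipy, OpenCV 4.12 (cv2) and the standard library are available. Lean on these libraries where they do the work, as an engineer would, in place of code of your own. Each camera call takes 0.05 s, during which the arm holds its last target.

## Working session

There is one attempt and no reset: what is moved stays moved. The work goes in short steps, Python scripts to look and compute and a tool call to move; the robot and the scene stay as the last step left them, time stands still between calls to the robot, and variables do not carry over. Pictures are saved under pics/ and viewed, and the job is handed in when it is done.

Besides the shell and the picture viewer there is one more tool, called after "Request:" as name([rows], argument=value, ...), one row to a line, values as JSON. step_arm: Moves the arm, as the interface text tells. Its arguments: {"type":"object","properties":{"motion":{"type":"array"},"grip_force":{"type":"number"}},"required":["motion"]}

```bash
mkdir -p pics; cat > h.py <<'E'
import numpy as np,cv2
from scipy.spatial.transform import Rotation as R
from cell import get_obs,cams,workorder
def grab(n,f):
    d=cams.grab_frame(n); cv2.imwrite('pics/'+f,d['frame'][...,::-1]); return d
def rot(o):
    o=np.array(o,float)
    return o if o.shape==(3,3) else (R.from_euler('xyz',o).as_matrix() if o.size==3 else R.from_quat(o).as_matrix())
def ray(d,u,v):
    f=d['frame'].shape[0]/2/np.tan(np.radians(d['vfov'])/2)
    return np.array(d['xyz']),rot(d['orientation'])@np.array([(u-d['cx'])/f,(v-d['cy'])/f,1])
def onz(d,u,v,z):
    p,r=ray(d,u,v); return p+r*(z-p[2])/r[2]
def proj(d,P):
    f=d['frame'].shape[0]/2/np.tan(np.radians(d['vfov'])/2)
    c=rot(d['orientation']).T@(np.array(P)-d['xyz']); return c[:2]/c[2]*f+[d['cx'],d['cy']]
E
python3 - <<'E'
from h import *
import pickle
for n in ['top','scene','wrist']:
    d=grab(n,n+'0.png'); pickle.dump(d,open(n+'0.pkl','wb')); print(n,{k:v for k,v in d.items() if k!='frame'})
print(get_obs())
E
```

```text
top {'vfov': 45.0912120411175, 'cx': 322.48921582236324, 'cy': 234.62482436871971, 'xyz': array([0.27105989, 0.01268906, 1.55877409]), 'orientation': array([-2.98388412,  0.00560193, -1.5546686 ])}
scene {'vfov': 52.07883542019191, 'cx': 312.2495076384112, 'cy': 233.53302299888315, 'xyz': array([-0.35093673,  0.42642137,  1.13821142]), 'orientation': array([-2.40066397, -0.0165063 , -2.0124255 ])}
wrist {'vfov': 65.78520410989829, 'cx': 322.40233826382774, 'cy': 243.38667860877067, 'xyz': array([ 0.25623477, -0.54594666,  0.37333677]), 'orientation': array([ 2.87804658e+00,  6.69005817e-04, -1.23962931e+00])}
{'t': 0.15, 'q': array([-1.35411898e+00,  3.59387659e-01,  1.51113134e+00,  2.45417493e-05,
        1.27248100e+00, -1.15083442e-01]), 'qvel': array([-0.00057472, -0.00206605, -0.00437018, -0.00171247,  0.00055243,
       -0.00018452]), 'joint_efforts': array([ 1.47426741e-03, -5.28023458e+01, -2.78929907e+01, -1.15845473e-04,
        8.26456962e-03, -3.86748511e-06]), 'eef_pos': array([ 0.19533583, -0.56682814,  0.24963799]), 'ee_rot': array([-3.14019730e+00, -1.84898241e-04,  3.31753427e-01]), 'ft_force': array([ 0.23675783,  0.70442796, -0.18619553]), 'torque': array([ 0.02682055, -0.0397025 ,  0.01937876]), 'gripper_width': 0.0854688233190915}
```

View pics/top0.png

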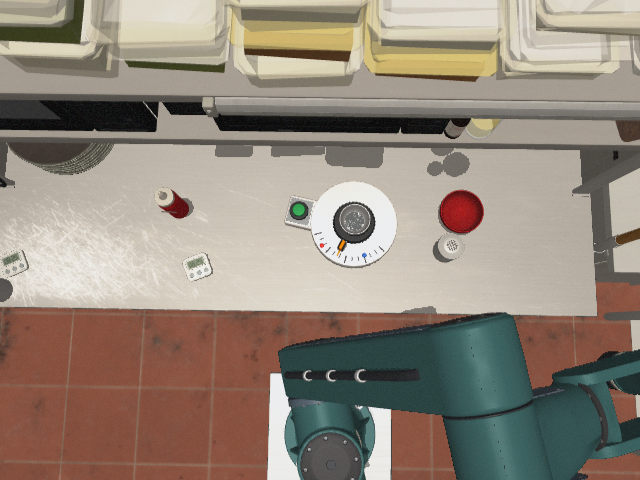

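View pics/scene0.png

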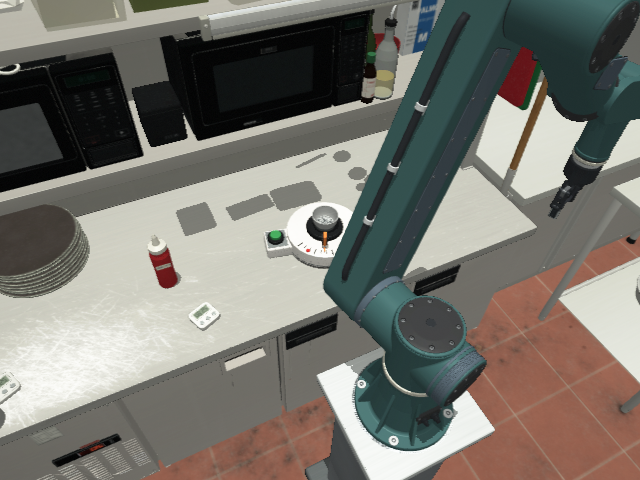

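View pics/wrist0.png

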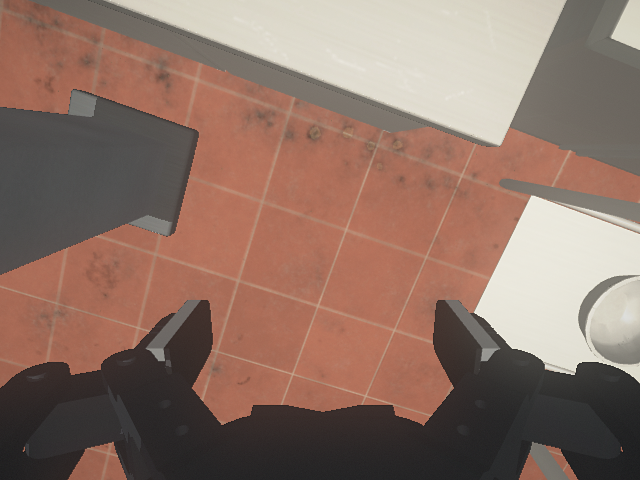

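The top view shows the drum at about (353,224), hopper at (354,219), lever tab at (341,245), red stud at (322,245), blue stud at (364,256) and green button at (299,210). Next I measure them.

```bash
python3 - <<'E'
from h import *
import pickle
for n,(x0,y0,x1,y1) in {'top':(270,170,410,275),'scene':(255,195,350,275)}.items():
    d=pickle.load(open(n+'0.pkl','rb'));im=d['frame']
    hsv=cv2.cvtColor(im,cv2.COLOR_RGB2HSV)
    c=cv2.resize(im[y0:y1,x0:x1],None,fx=5.5,fy=5.5,interpolation=cv2.INTER_CUBIC)
    cv2.imwrite(f'pics/{n}0c.png',c[...,::-1])
    for nm,lo,hi,z in [('red',(0,120,90),(6,255,255),.059),('red2',(172,120,90),(180,255,255),.059),('orange',(7,140,90),(25,255,255),.1),('blue',(95,120,90),(130,255,255),.059),('green',(45,120,60),(90,255,255),.045)]:
        m=cv2.inRange(hsv,lo,hi);m2=np.zeros_like(m);m2[y0:y1,x0:x1]=m[y0:y1,x0:x1]
        k,l,s,ce=cv2.connectedComponentsWithStats(m2)
        for i in range(1,k):
            if s[i,4]>4: print(n,nm,ce[i].round(1),s[i],onz(d,*ce[i],z).round(4))
    if n=='top':
        m=cv2.inRange(im,(225,225,225),(255,255,255))[y0:y1,x0:x1]
        cs,_=cv2.findContours(m,cv2.RETR_EXTERNAL,cv2.CHAIN_APPROX_NONE);ct=max(cs,key=cv2.contourArea)
        (cx,cy),r=cv2.minEnclosingCircle(ct);print('drum',cx+x0,cy+y0,r,onz(d,cx+x0,cy+y0,.055))
E
```

```text
top red [321.5 245.2] [320 244   4   4  13] [0.4814 0.0272 0.059 ]
top orange [340.8 246.1] [337 240   8  16  44] [ 0.4739 -0.0225  0.1   ]
top blue [364.  254.8] [362 253   5   4  12] [ 0.4576 -0.0843  0.059 ]
top green [298.4 209.4] [293 204  12  12 122] [0.5788 0.0904 0.045 ]
drum 351.47765350341797 223.50279235839844 44.54780197143555 [ 0.54094861 -0.05110956  0.055     ]
scene red [307.7 249.9] [306 249   4   3   9] [0.4817 0.0277 0.059 ]
scene orange [324.5 237.6] [323 232   4  14  46] [ 0.4718 -0.0199  0.1   ]
scene green [275.1 234.9] [270 231  11   9  89] [0.5867 0.0866 0.045 ]
```

```bash
ls pics
```

```text
scene0.png
scene0c.png
top0.png
top0c.png
wrist0.png
```

View pics/top0c.png

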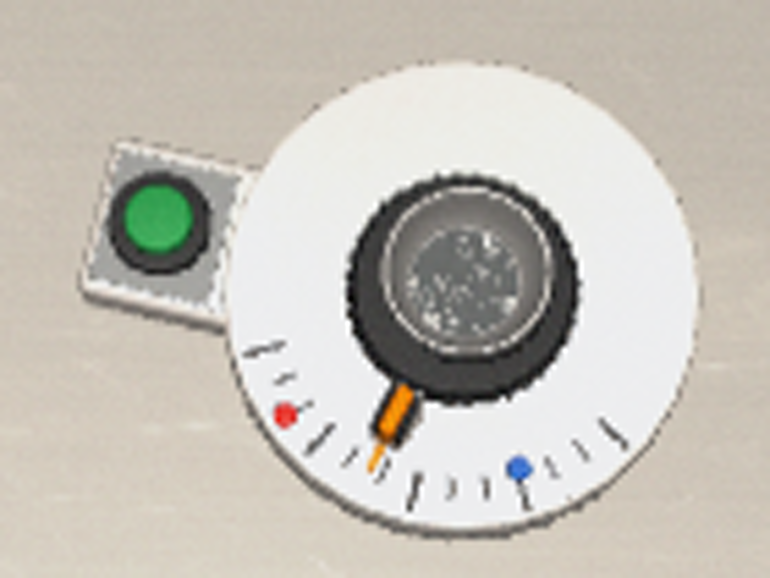

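View pics/scene0c.png

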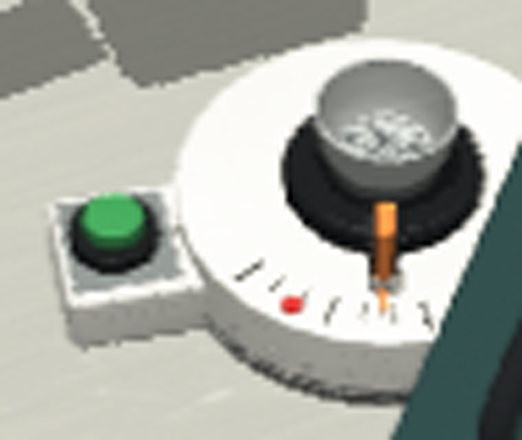

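```bash
python3 - <<'E'
from h import *
import pickle
from scipy.optimize import least_squares
d=pickle.load(open('top0.pkl','rb'));s=pickle.load(open('scene0.pkl','rb'))
im=d['frame'].astype(int)
# drum top rim: white mask; radial scan for outermost white
pts=[]
for a in np.linspace(-np.pi,0,60):   # upper half & sides of image
    pr=[(354+r*np.cos(a),224+r*np.sin(a)) for r in np.arange(35,52,.25)]
    g=[cv2.getRectSubPix(d['frame'],(1,1),p)[0,0].astype(float) for p in pr]
    g=np.array([x[2]-0*x[0] for x in g]);k=np.argmin(np.diff(g)[:]);
    if abs(np.diff(g))[k]>5: pts.append(onz(d,*pr[k],.055)[:2])
pts=np.array(pts)
f=least_squares(lambda q:np.hypot(*(pts-q[:2]).T)-.115,[.54,-.055],loss='soft_l1',f_scale=.002)
print('drum C',f.x,len(pts),np.median(abs(f.fun)))
f=least_squares(lambda q:np.hypot(*(pts-q[:2]).T)-q[2],[.54,-.055,.115],loss='soft_l1',f_scale=.002);print(f.x)
# hopper rim ellipse crop centre approx
print('hopper', onz(d,270+467/5.5,170+270/5.5,.113))
def tri(u,v,u2,v2):
    p,a=ray(d,u,v);q,b=ray(s,u2,v2);a/=np.linalg.norm(a);b/=np.linalg.norm(b)
    t=np.linalg.lstsq(np.c_[a,-b],q-p,rcond=None)[0];return (p+a*t[0]+q+b*t[1])/2,np.linalg.norm(p+a*t[0]-q-b*t[1])
print('red',tri(321.5,245.2,307.7,249.9));print('green',tri(298.6,209.5,255+112/5.5,195+220/5.5))
print('green z.046',[onz(d,298.6,209.5,z).round(4) for z in(.045,.05,.055)])
E
```

```text
drum C [ 0.54072691 -0.05451003] 60 0.001026545044432968
[ 0.53896686 -0.05405348  0.11651959]
hopper [ 0.54206343 -0.05727553  0.113     ]
red (array([0.48150532, 0.0273499 , 0.05888632]), np.float64(0.000641082192140213))
green (array([0.57636187, 0.08945228, 0.05621278]), np.float64(0.00020170873155888415))
green z.046 [array([0.5786, 0.0899, 0.045 ]), array([0.5776, 0.0897, 0.05  ]), array([0.5766, 0.0894, 0.055 ])]
```

Request:
step_arm([
  [0, 3.2, -5, 0, 0, 0, -0.15],
  [0, 6.4, -10, 0, 0, 0, -0.3],
  [0, 9.6, -15, 0, 0, 0, -0.45],
  [0, 12.8, -20, 0, 0, 0, -0.6],
  [0, 16, -25, 0, 0, 0, -0.75],
])

```text
t: 0.78
eef_pos: [0.2653, -0.2769, 0.2502]
ee_rot: [3.141, -0.0, 1.086]
ft_force: [1.7, -0.0, 0.5]
gripper_width: -0.0002
```

Request:
step_arm([
  [0, 5.9, 1.3, 0.5, 0, 0, 0],
  [0, 11.8, 2.6, 1.5, 0, 0, 0],
  [0, 17.6, 3.9, 3, 0, 0, 0],
  [0, 23.4, 5.2, 4.5, 0, 0, 0],
  [0, 29.2, 6.5, 6, 0, 0, 0],
])

```text
t: 1.4
eef_pos: [0.4609, -0.0498, 0.1899]
ee_rot: [3.141, 0.0, 1.082]
ft_force: [1.2, -0.6, 0.4]
gripper_width: -0.0
```

```bash
python3 - <<'E'
from h import *
import pickle
d=grab('wrist','w1.png');pickle.dump(d,open('w1.pkl','wb'));o=get_obs();print(o['eef_pos'],o['ee_rot'],o['ft_force'],d['xyz'])
for nm,P in dict(C=[.541,-.055,.113],red=[.4815,.0273,.059],tab=[.477,-.022,.106],green=[.5763,.0895,.056]).items(): print(nm,proj(d,P))
hsv=cv2.cvtColor(d['frame'],cv2.COLOR_RGB2HSV)
for nm,lo,hi,z in [('red',(0,120,90),(6,255,255),.059),('orange',(7,140,90),(25,255,255),.106),('green',(45,120,60),(90,255,255),.056)]:
    k,l,s,ce=cv2.connectedComponentsWithStats(cv2.inRange(hsv,lo,hi))
    for i in range(1,k):
        if s[i,4]>30: print(nm,ce[i].round(1),s[i],onz(d,*ce[i],z).round(4))
E
```

```text
[ 0.46471699 -0.04488367  0.18862571] [ 3.14071946 -0.00470356  1.08337726] [ 3.88183018  4.63770088 -0.93747605] [0.49039253 0.00795413 0.31371892]
C [458.1919094  203.33732647]
red [295.92254334 122.43245227]
tab [325.88270611 203.08185145]
green [385.21577102 -53.95863749]
red [295.2 122.5] [287 114  17  18 241] [0.481  0.0275 0.059 ]
red [619.4 419.2] [594 411  46  23 540] [ 0.6025 -0.2985  0.059 ]
orange [298.3 195.5] [290 193  20   6  85] [ 0.4654 -0.011   0.106 ]
orange [333.3 206.7] [312 201  37  11 288] [ 0.4797 -0.0258  0.106 ]
```

View pics/w1.png

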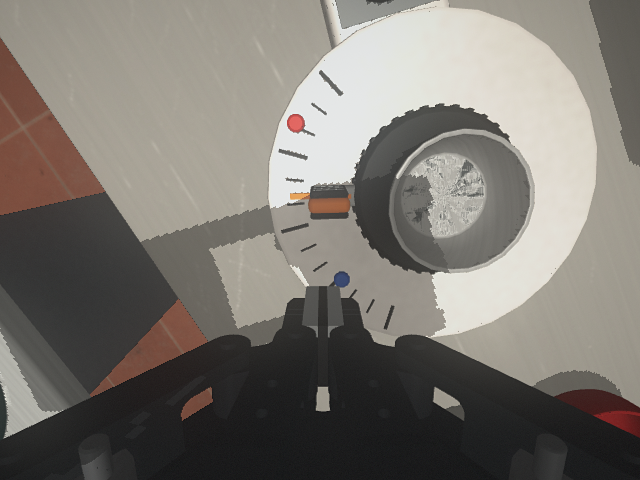

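The wrist view shows the red stud at (295,122), the tab top at (330,207) and the pointer tip at (292,196). The shut fingers are at about (322,290), on the right-face side. These agree with the fixed cameras to within 1–2 mm, so I go down beside the tab.

Request:
step_arm([
  [0, 0, 0, 3, 0, 0, 0],
  [0, 0, 0, 6.5, 0, 0, 0],
  [0, 0, 0, 9.5, 0, 0, 0],
  [0, 0, 0, 9.5, 0, 0, 0],
  [0, 0, 0, 9.5, 0, 0, 0],
])

```text
t: 2.08
eef_pos: [0.4603, -0.0518, 0.096]
ee_rot: [3.141, -0.0, 1.082]
ft_force: [0.4, -0.1, 0.3]
gripper_width: -0.0001
```

```bash
cat > look.py <<'E'
from h import *
import sys,pickle
d=grab('wrist',sys.argv[1]+'.png');pickle.dump(d,open(sys.argv[1]+'.pkl','wb'));o=get_obs();print(o['t'],o['eef_pos'],o['ee_rot'],o['ft_force'])
C=np.array([.541,-.055]);yaw=o['ee_rot'][2];tx=np.array([np.cos(yaw),np.sin(yaw)]);ty=np.array([np.sin(yaw),-np.cos(yaw)])
print('C in tool xy',(C-o['eef_pos'][:2])@tx,(C-o['eef_pos'][:2])@ty)
hsv=cv2.cvtColor(d['frame'],cv2.COLOR_RGB2HSV)
for nm,lo,hi,zz in [('red',(0,120,90),(6,255,255),[.059]),('orange',(7,140,60),(25,255,255),[.062,.106])]:
    k,l,s,ce=cv2.connectedComponentsWithStats(cv2.inRange(hsv,lo,hi))
    for i in range(1,k):
        if s[i,4]>30:
            for z in zz:
                p=onz(d,*ce[i],z);r=p[:2]-C;print(nm,ce[i].round(1),s[i],z,p.round(4),'r',np.hypot(*r).round(4),'phi',np.arctan2(r[1],-r[0]).round(3))
E
python3 look.py w2
```

```text
2.125 [ 0.46065259 -0.05186444  0.09639774] [ 3.13987552e+00 -4.89627062e-04  1.08166089e+00] [-0.43259034 -0.21068406 -0.3088126 ]
C in tool xy 0.0349843836664478 0.07239911341127453
red [278.3 104.8] [265  91  28  29 624] 0.059 [0.4811 0.0275 0.059 ] r 0.102 phi 0.943
orange [285.9 222.3] [271 217  29   9  72] 0.062 [ 0.4603 -0.0161  0.062 ] r 0.0896 phi 0.449
orange [285.9 222.3] [271 217  29   9  72] 0.106 [ 0.4685 -0.0099  0.106 ] r 0.0854 phi 0.556
orange [334.  245.4] [ 297  231   73   28 1692] 0.062 [ 0.4739 -0.0351  0.062 ] r 0.07 phi 0.288
orange [334.  245.4] [ 297  231   73   28 1692] 0.106 [ 0.4783 -0.0237  0.106 ] r 0.0701 phi 0.463
```

View pics/w2.png

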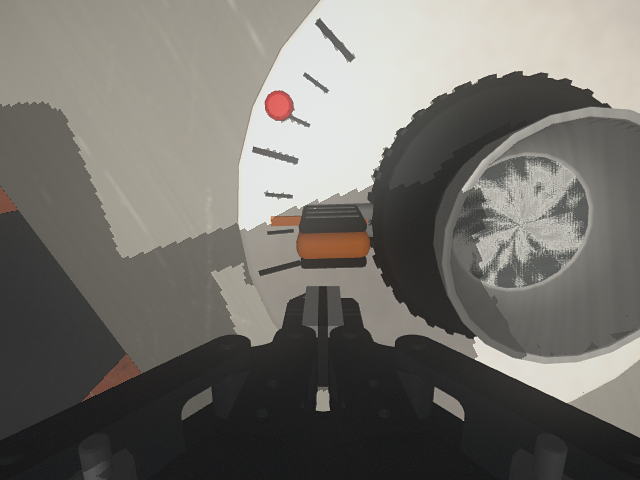

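Pointer azimuth is about 0.455 and the stud 0.943, so I need to push about 0.49 rad clockwise on the right face. I do most of it first.

Request:
step_arm([
  [0, 1.4, -0.1, 0, 0, 0, 0],
  [0, 2.2, -0.25, 0, 0, 0, 0.09],
  [0, 3.0, -0.35, 0, 0, 0, 0.19],
  [0, 3.7, -0.4, 0, 0, 0, 0.28],
  [0, 3.7, -0.4, 0, 0, 0, 0.28],
])

```text
t: 2.75
eef_pos: [0.4747, -0.0165, 0.0962]
ee_rot: [3.14, -0.001, 0.804]
ft_force: [-0.9, -1.3, -0.2]
gripper_width: 0.0
```

```bash
python3 look.py w3
```

```text
2.8 [ 0.47434325 -0.01655202  0.0960236 ] [ 3.14046302e+00 -8.79065931e-04  8.04318817e-01] [ 0.25931083 -1.47802767 -0.08732079]
C in tool xy 0.01853694109635335 0.07468434647565579
red [264.4 209.6] [252 197  26  26 521] 0.059 [0.4813 0.0276 0.059 ] r 0.1019 phi 0.945
orange [289.9 253.4] [275 249  31  10 262] 0.062 [0.4759 0.0062 0.062 ] r 0.0894 phi 0.755
orange [289.9 253.4] [275 249  31  10 262] 0.106 [0.4878 0.013  0.106 ] r 0.0863 phi 0.907
orange [336.2 288.4] [ 301  274   71   27 1637] 0.062 [ 0.4793 -0.0202  0.062 ] r 0.0709 phi 0.514
orange [336.2 288.4] [ 301  274   71   27 1637] 0.106 [ 0.4903 -0.0061  0.106 ] r 0.0705 phi 0.767
```

View pics/w3.png

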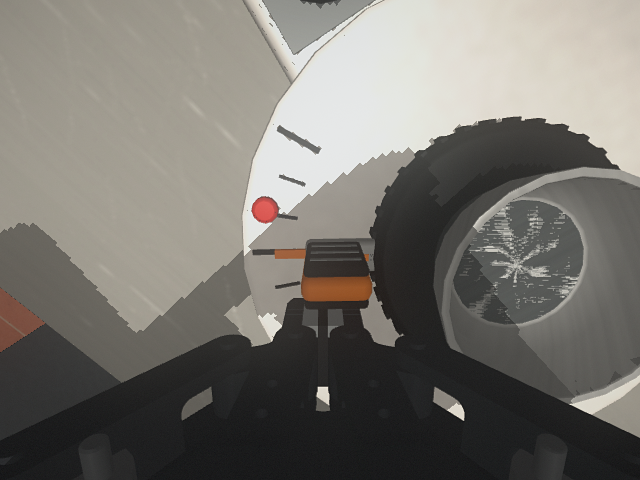

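Request:
step_arm([
  [0, 0.5, -0.1, 0, 0, 0, 0.06],
  [0, 0.95, -0.15, 0, 0, 0, 0.12],
  [0, 1.4, -0.2, 0, 0, 0, 0.187],
  [0, 1.4, -0.2, 0, 0, 0, 0.187],
  [0, 1.4, -0.2, 0, 0, 0, 0.187],
])

```text
t: 3.42
eef_pos: [0.4814, -0.0053, 0.0954]
ee_rot: [-3.141, 0.0, 0.617]
ft_force: [-1.4, -1.5, 2.5]
gripper_width: 0.0001
```

```bash
python3 look.py w4
```

```text
3.475 [ 0.48139505 -0.00534904  0.09530883] [-3.14075403e+00  4.15499897e-04  6.16253743e-01] [-2.9795839  -0.84199893  1.0810875 ]
C in tool xy 0.019943218265973676 0.07496822886388518
red [262.8 248.2] [251 236  25  24 451] 0.059 [0.4812 0.0277 0.059 ] r 0.102 phi 0.944
orange [290.6 255.4] [275 251  31  10 261] 0.062 [0.4865 0.0159 0.062 ] r 0.0895 phi 0.916
orange [290.6 255.4] [275 251  31  10 261] 0.106 [0.4997 0.0205 0.106 ] r 0.086 phi 1.071
orange [367.1 256.6] [364 254   6   7  32] 0.062 [ 0.5056 -0.0121  0.062 ] r 0.0557 phi 0.881
orange [367.1 256.6] [364 254   6   7  32] 0.106 [5.135e-01 3.000e-04 1.060e-01] r 0.0618 phi 1.109
orange [337.3 289.7] [ 302  275   71   28 1670] 0.062 [ 0.4852 -0.0105  0.062 ] r 0.0714 phi 0.673
orange [337.3 289.7] [ 302  275   71   28 1670] 0.106 [0.4988 0.0015 0.106 ] r 0.0705 phi 0.929
```

View pics/w4.png

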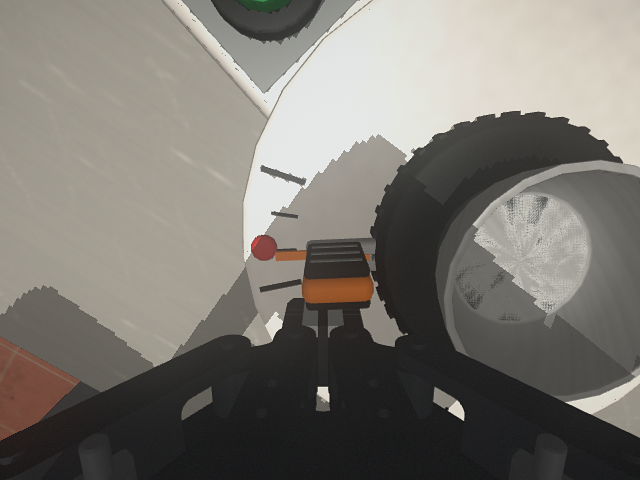

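The pointer at (290,255) is about 2–3 mm short of the stud centre at (263,248). I nudge it 0.02 rad more, then back off.

Request:
step_arm([
  [0, 0.1, 0, 0, 0, 0, 0.01],
  [0, 0.17, 0, 0, 0, 0, 0.022],
  [0, 0.17, 0, 0, 0, 0, 0.022],
  [0, 0.17, 0, 0, 0, 0, 0.022],
  [0, -1, 0, 0, 0, 0, 0.022],
])

```text
t: 4.1
eef_pos: [0.4757, -0.0116, 0.0956]
ee_rot: [3.139, -0.003, 0.593]
ft_force: [-0.1, -1.0, -0.5]
gripper_width: 0.0003
```

Request:
step_arm([
  [0, -1.5, 0, 0, 0, 0, 0],
  [0, -2, 0, 0, 0, 0, 0],
  [0, -2, 0, 0, 0, 0, 0],
  [0, -2, 0, 0, 0, 0, 0],
  [0, -2, 0, 0, 0, 0, 0],
])

```text
t: 4.72
eef_pos: [0.4577, -0.0224, 0.0954]
ee_rot: [3.141, -0.0, 0.593]
ft_force: [0.4, -0.6, 0.1]
gripper_width: 0.0003
```

```bash
python3 look.py w5
```

```text
4.775 [ 0.45759631 -0.02236772  0.09536183] [ 3.14143275e+00 -3.71137299e-04  5.93002860e-01] [-0.35151269 -0.02361848  0.73731727]
C in tool xy 0.050927197371190835 0.07367130944941151
red [256.9 184.2] [244 171  27  27 539] 0.059 [0.4812 0.0276 0.059 ] r 0.1019 phi 0.944
orange [283.6 185.9] [269 181  30  11 254] 0.062 [0.4874 0.0176 0.062 ] r 0.0902 phi 0.935
orange [283.6 185.9] [269 181  30  11 254] 0.106 [0.494  0.0166 0.106 ] r 0.0856 phi 0.99
orange [339.3 199. ] [ 302  181   70   32 1576] 0.062 [ 0.4959 -0.005   0.062 ] r 0.0673 phi 0.837
orange [339.3 199. ] [ 302  181   70   32 1576] 0.106 [5.001e-01 3.000e-04 1.060e-01] r 0.0688 phi 0.934
```

View pics/w5.png

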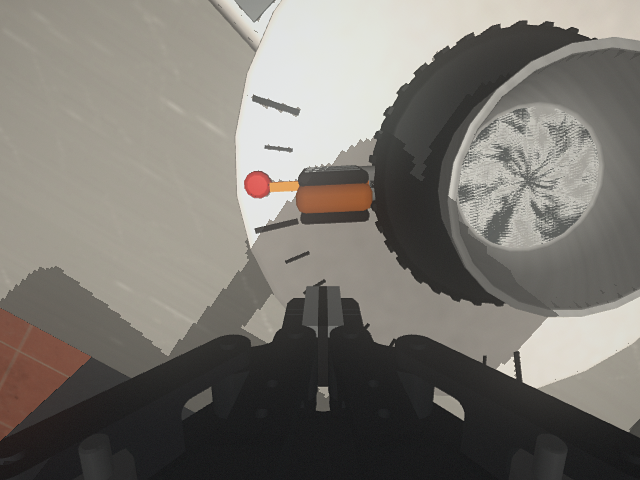

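The pointer at (284,186) now runs straight into the stud at (257,184), less than 1 mm off, with the finger clear and the lever at rest. Next I lift and go over the start button.

Request:
step_arm([
  [0, 0, 0, -5, 0, 0, 0],
  [0, 0, 0, -10, 0, 0, 0],
  [0, 5.4, -0.9, -10.5, 0, 0, 0],
  [0, 10.8, -1.8, -10.5, 0, 0, 0],
  [0, 14, -2.4, -10.5, 0, 0, 0],
])

```text
t: 5.4
eef_pos: [0.562, 0.0776, 0.2008]
ee_rot: [3.141, -0.002, 0.594]
ft_force: [-1.3, -0.7, -0.1]
gripper_width: -0.0
```

Request:
step_arm([
  [0, 0, 0, 0, 0, 0, 0],
  [0, 0, 0, 0, 0, 0, 0],
  [0, 0, 0, 0, 0, 0, 0],
  [0, 0, 0, 0, 0, 0, 0],
  [0, 0, 0, 0, 0, 0, 0],
])

```text
t: 6.02
eef_pos: [0.5597, 0.0752, 0.2004]
ee_rot: [-3.141, -0.0, 0.592]
ft_force: [0.8, 0.6, -0.1]
gripper_width: -0.0
```

```bash
python3 - <<'E'
from h import *
w=grab('wrist','w6.png');s=grab('scene','s6.png');t=grab('top','t6.png');o=get_obs();print(o['t'],o['eef_pos'],o['ee_rot'])
yaw=o['ee_rot'][2]
for n,d in [('w',w),('s',s),('t',t)]:
    hsv=cv2.cvtColor(d['frame'],cv2.COLOR_RGB2HSV)
    k,l,st,ce=cv2.connectedComponentsWithStats(cv2.inRange(hsv,(45,120,60),(90,255,255)))
    for i in range(1,k):
        if st[i,4]>60: print(n,ce[i],st[i],[onz(d,*ce[i],z).round(4)[:2] for z in (.05,.056)])
E
```

```text
6.175 [0.55982029 0.07546784 0.20039887] [-3.14152848e+00 -5.61625399e-05  5.92492411e-01]
s [542.91271057  52.19754977] [519   0  45 109 653] [array([ 1.1254, -1.467 ]), array([ 1.1172, -1.4566])]
```

View pics/w6.png

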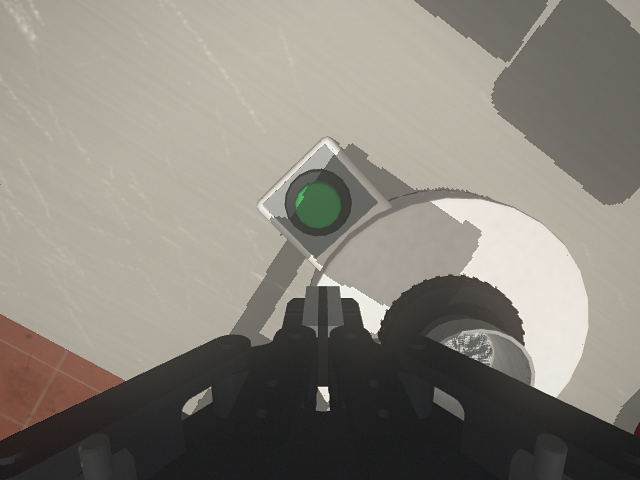

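```bash
python3 - <<'E'
from h import *
w=grab('wrist','w7.png');o=get_obs();y=o['ee_rot'][2]
hsv=cv2.cvtColor(w['frame'],cv2.COLOR_RGB2HSV);m=cv2.inRange(hsv,(45,80,40),(90,255,255))
k,l,st,ce=cv2.connectedComponentsWithStats(m);i=1+np.argmax(st[1:,4]);print(ce[i],st[i])
u,v=st[i,0]+st[i,2]/2,st[i,1]+st[i,3]/2
for z in(.048,.052,.056):
    p=onz(w,u,v,z);e=onz(w,u+st[i,2]/2,v,z)
    r=p[:2]-o['eef_pos'][:2];print(z,p,'diam',2*np.hypot(*(e-p)[:2]),'tool',r@[np.cos(y),np.sin(y)],r@[np.sin(y),-np.cos(y)])
E
```

```text
[317.63847118 205.73057644] [ 295  184   46   45 1596]
0.048 [0.57327122 0.08863408 0.048     ] diam 0.034541676114171874 tool 0.01842457238412865 -0.0033744413238981506
0.052 [0.57384782 0.08896872 0.052     ] diam 0.03404147314035602 tool 0.019089757332773957 -0.003329970090685878
0.056 [0.57442441 0.08930336 0.056     ] diam 0.03354127016654012 tool 0.019754942281419257 -0.0032854988574735934
```

The button is at pixel (318,206), about (0.575, 0.089), and its top is at z ≈ 0.052–0.056 with the expected 34 mm diameter. I go down to just above it.

Request:
step_arm([
  [0, 1.9, -0.3, 4, 0, 0, 0],
  [0, 1.9, -0.3, 8, 0, 0, 0],
  [0, 1.9, -0.3, 11.8, 0, 0, 0],
  [0, 1.9, -0.3, 11.8, 0, 0, 0],
  [0, 1.9, -0.3, 11.8, 0, 0, 0],
])

```text
t: 6.85
eef_pos: [0.5746, 0.0888, 0.0833]
ee_rot: [3.141, -0.001, 0.593]
ft_force: [0.9, 1.4, 0.5]
gripper_width: 0.0
```

Request:
step_arm([
  [0, 0, 0, 0.3, 0, 0, 0],
  [0, 0, 0, 0.6, 0, 0, 0],
  [0, 0, 0, 0.8, 0, 0, 0],
  [0, 0, 0, 0.8, 0, 0, 0],
  [0, 0, 0, 0.8, 0, 0, 0],
])

```text
t: 7.48
eef_pos: [0.5754, 0.0888, 0.0751]
ee_rot: [3.14, -0.002, 0.593]
ft_force: [2.6, 0.0, 6.2]
gripper_width: -0.0001
```

Request:
step_arm([
  [0, 0, 0, 0.2, 0, 0, 0],
  [0, 0, 0, 0.4, 0, 0, 0],
  [0, 0, 0, 0.4, 0, 0, 0],
  [0, 0, 0, 0.4, 0, 0, 0],
  [0, 0, 0, 0.4, 0, 0, 0],
])

```text
t: 8.1
eef_pos: [0.5755, 0.0888, 0.0745]
ee_rot: [3.139, -0.003, 0.593]
ft_force: [-5.9, 0.2, 36.4]
gripper_width: 0.0002
```

```bash
python3 - <<'E'
from h import *
w=grab('wrist','w8.png');o=get_obs();print(o['eef_pos'],o['ft_force'],o['torque'])
s=cams.grab_frame('scene');cv2.imwrite('pics/s8.png',cv2.resize(s['frame'][180:280,230:360],None,fx=6,fy=6,interpolation=cv2.INTER_CUBIC)[...,::-1])
E
```

```text
[0.57551193 0.08879253 0.07447214] [-6.16240145 -1.17884588 37.107026  ] [-0.13222966  1.00119908 -0.01281417]
```

View pics/w8.png

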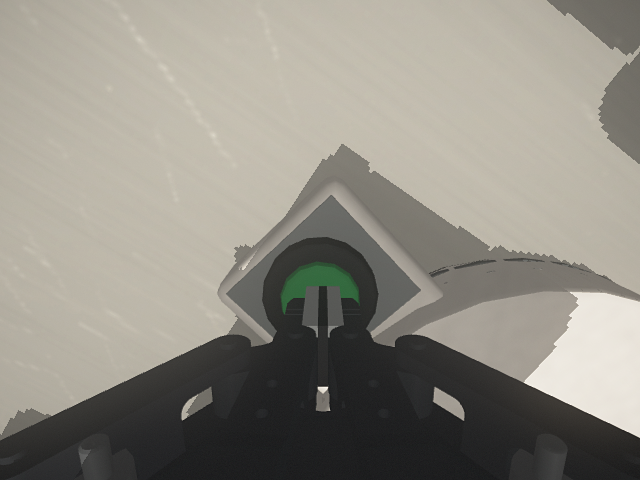

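View pics/s8.png

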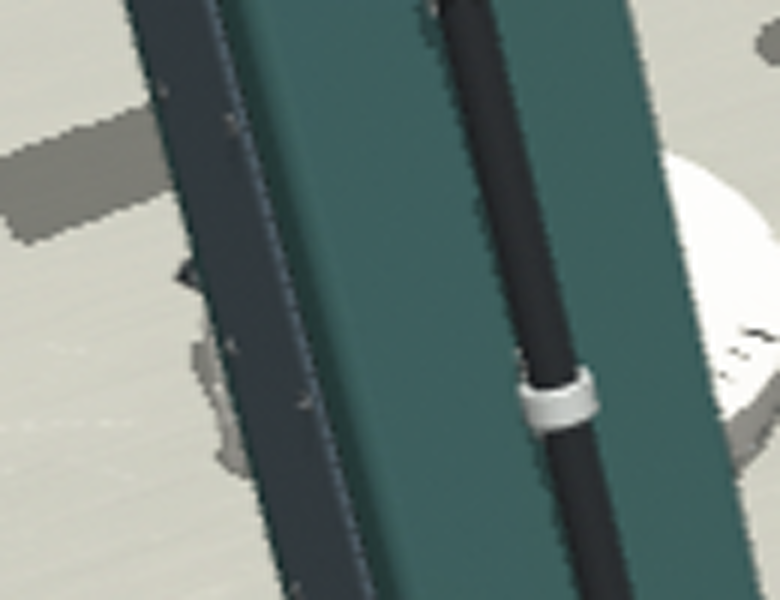

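```bash
python3 - <<'E'
from h import *
w=cams.grab_frame('wrist');o=get_obs();y=o['ee_rot'][2];T=lambda p:((p-o['eef_pos'])[:2]@[np.cos(y),np.sin(y)],(p-o['eef_pos'])[:2]@[np.sin(y),-np.cos(y)])
hsv=cv2.cvtColor(w['frame'],cv2.COLOR_RGB2HSV);m=cv2.inRange(hsv,(45,80,30),(90,255,255))
cs,_=cv2.findContours(m,cv2.RETR_EXTERNAL,cv2.CHAIN_APPROX_NONE);c=max(cs,key=cv2.contourArea)[:,0]
top=c[c[:,1]<296];up=[top[top[:,0]==x][:,1].min() for x in range(c[:,0].min(),c[:,0].max()+1) if (top[:,0]==x).any()]
pts=np.array([(x,top[top[:,0]==x][:,1].min()) for x in range(c[:,0].min(),c[:,0].max()+1) if (top[:,0]==x).any()],float)
print(pts[[0,len(pts)//2,-1]])
from scipy.optimize import least_squares
for z in (.04,.045,.05,.055,.06):
    P=np.array([onz(w,*p,z)[:2] for p in pts])
    f=least_squares(lambda q:np.hypot(*(P-q[:2]).T)-q[2],[.575,.089,.017]);print(z,f.x.round(4),'rms',np.std(f.fun).round(5),'tool',T(np.r_[f.x[:2],0]))
for z in (.045,.05,.055): print('tip front edge',z,T(onz(w,322,288,z)))
E
```

```text
[[280. 294.]
 [319. 262.]
 [358. 289.]]
0.04 [0.5705 0.0871 0.0181] rms 0.00017 tool (np.float64(-0.005100958870604895), np.float64(-0.0014134015855504134))
0.045 [0.5723 0.0883 0.0176] rms 0.00016 tool (np.float64(-0.0029203448869553894), np.float64(-0.0013893381551410163))
0.05 [0.5741 0.0895 0.017 ] rms 0.00016 tool (np.float64(-0.0007397308616152919), np.float64(-0.0013652746998442267))
0.055 [0.576  0.0907 0.0164] rms 0.00015 tool (np.float64(0.0014408832476534995), np.float64(-0.0013412110781928887))
0.06 [0.5778 0.0919 0.0158] rms 0.00014 tool (np.float64(0.00362149742416471), np.float64(-0.0013171477994589162))
tip front edge 0.045 (np.float64(0.0026718928641612906), np.float64(-0.00036451747696643615))
tip front edge 0.05 (np.float64(0.004670353663584567), np.float64(-0.0003738350225825581))
tip front edge 0.055 (np.float64(0.006668814463007835), np.float64(-0.0003831525681986688))
```

Request:
step_arm([
  [0, 0, 0, -0.4, 0, 0, 0],
  [0, 0, 0, -0.8, 0, 0, 0],
  [0, 0, 0, -1.2, 0, 0, 0],
  [0, 0, 0, -1.6, 0, 0, 0],
  [0, 0, 0, -1.6, 0, 0, 0],
])

```text
t: 8.88
eef_pos: [0.5732, 0.0888, 0.086]
ee_rot: [-3.141, 0.001, 0.593]
ft_force: [0.2, 0.5, -0.7]
gripper_width: -0.0002
```

```bash
python3 - <<'E'
from h import *
from scipy.optimize import least_squares
w=grab('wrist','w9.png');o=get_obs();y=o['ee_rot'][2];print(o['eef_pos'],o['ft_force'])
hsv=cv2.cvtColor(w['frame'],cv2.COLOR_RGB2HSV);m=cv2.inRange(hsv,(45,80,30),(90,255,255))
cs,_=cv2.findContours(m,cv2.RETR_EXTERNAL,cv2.CHAIN_APPROX_NONE);c=max(cs,key=cv2.contourArea)[:,0]
top=c[c[:,1]<285]
pts=np.array([(x,top[top[:,0]==x][:,1].min()) for x in range(c[:,0].min(),c[:,0].max()+1) if (top[:,0]==x).any()],float)
for z in (.045,.05,.055,.06):
    P=np.array([onz(w,*p,z)[:2] for p in pts])
    f=least_squares(lambda q:np.hypot(*(P-q[:2]).T)-q[2],[.575,.089,.017]);print(z,f.x.round(4),np.std(f.fun).round(5))
E
```

```text
[0.57329738 0.08879675 0.08589523] [-0.06557774 -0.56415838 -0.31184456]
0.045 [0.5726 0.0884 0.0175] 0.0002
0.05 [0.5742 0.0895 0.017 ] 0.0002
0.055 [0.5759 0.0906 0.0164] 0.00019
0.06 [0.5775 0.0917 0.0159] 0.00018
```

View pics/w9.png

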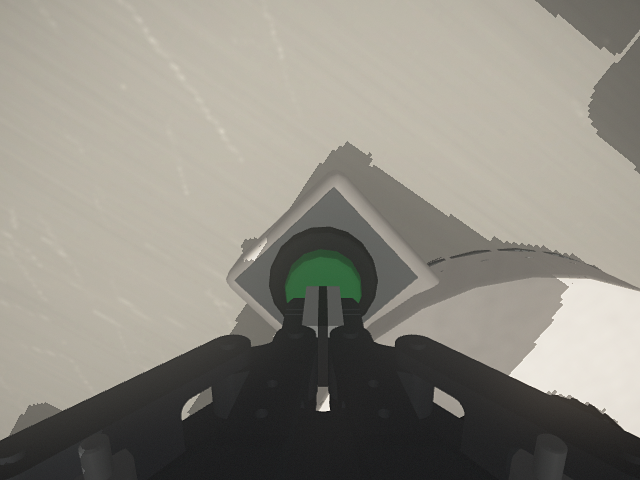

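The press ended on a hard stop (37 N), but this picture doesn't show whether the button itself travelled. I probe it again in small steps and compare force with depth.

Request:
step_arm([
  [0, 0.15, 0, 0.2, 0, 0, 0],
  [0, 0.15, 0, 0.4, 0, 0, 0],
  [0, 0.15, 0, 0.6, 0, 0, 0],
  [0, 0.15, 0, 0.6, 0, 0, 0],
  [0, 0.15, 0, 0.6, 0, 0, 0],
])

```text
t: 9.55
eef_pos: [0.5751, 0.0896, 0.0804]
ee_rot: [-3.141, 0.0, 0.593]
ft_force: [-0.5, -0.6, 1.9]
gripper_width: -0.0
```

Request:
step_arm([
  [0, 0, 0, 0.2, 0, 0, 0],
  [0, 0, 0, 0.2, 0, 0, 0],
  [0, 0, 0, 0.2, 0, 0, 0],
  [0, 0, 0, 0.2, 0, 0, 0],
  [0, 0, 0, 0.2, 0, 0, 0],
])

```text
t: 10.18
eef_pos: [0.5752, 0.0896, 0.0784]
ee_rot: [-3.141, -0.0, 0.593]
ft_force: [-0.1, 0.2, 2.1]
gripper_width: 0.0002
```

Request:
step_arm([
  [0, 0, 0, 0.2, 0, 0, 0],
  [0, 0, 0, 0.2, 0, 0, 0],
  [0, 0, 0, 0.2, 0, 0, 0],
  [0, 0, 0, 0.2, 0, 0, 0],
  [0, 0, 0, 0.2, 0, 0, 0],
])

```text
t: 10.8
eef_pos: [0.5752, 0.0896, 0.0764]
ee_rot: [-3.141, -0.0, 0.593]
ft_force: [-0.9, 1.0, 4.5]
gripper_width: 0.0
```

Request:
step_arm([
  [0, 0, 0, 0.2, 0, 0, 0],
  [0, 0, 0, 0.2, 0, 0, 0],
  [0, 0, 0, 0.2, 0, 0, 0],
  [0, 0, 0, 0.2, 0, 0, 0],
  [0, 0, 0, 0.2, 0, 0, 0],
])

```text
t: 11.42
eef_pos: [0.5753, 0.0896, 0.075]
ee_rot: [3.142, -0.0, 0.593]
ft_force: [-4.3, 0.0, 11.1]
gripper_width: -0.0
```

The force rises like a spring (1.9 → 2.1 → 4.5 N over about 6 mm) and then meets a hard stop, so the button is fully down. I release it and withdraw to where I can check the lever.

Request:
step_arm([
  [0, 0, 0, -1, 0, 0, 0],
  [0, 0, 0, -4, 0, 0, 0],
  [0, 0, 0, -9, 0, 0, 0],
  [0, -5, 0, -13, 0, 0, 0],
  [0, -10, 0, -14, 0, 0, 0],
])

```text
t: 12.05
eef_pos: [0.4938, 0.033, 0.2169]
ee_rot: [3.138, -0.004, 0.594]
ft_force: [0.8, -0.9, 0.7]
gripper_width: 0.0002
```

Request:
step_arm([
  [0, -5, 0, 0, 0, 0, 0],
  [0, -10, 0, 0, 0, 0, 0],
  [0, -10, 0, 0, 0, 0, 0],
  [0, -10, 0, 0, 0, 0, 0],
  [0, -10, 0, 0, 0, 0, 0],
])

```text
t: 12.68
eef_pos: [0.4107, -0.022, 0.2145]
ee_rot: [3.141, -0.001, 0.593]
ft_force: [0.1, 0.7, -0.6]
gripper_width: -0.0002
```

```bash
python3 look.py w10; python3 -c "
from h import *
grab('top','t10.png')"
```

```text
12.725 [ 0.41052652 -0.02190559  0.21439367] [ 3.14117992e+00 -6.20044444e-04  5.93653911e-01] [-0.06960719  0.03116174  0.4378829 ]
C in tool xy 0.08963696597122453 0.10041804187244924
red [320.1 112.2] [313 104  16  17 205] 0.059 [0.4809 0.0274 0.059 ] r 0.1019 phi 0.941
orange [373.2 104.7] [354  97  39  16 527] 0.062 [ 0.5057 -0.0009  0.062 ] r 0.0646 phi 0.992
orange [373.2 104.7] [354  97  39  16 527] 0.106 [0.499  0.0015 0.106 ] r 0.0704 phi 0.932
orange [337.9 112.2] [329 109  19   7 101] 0.062 [0.4877 0.0168 0.062 ] r 0.0894 phi 0.933
orange [337.9 112.2] [329 109  19   7 101] 0.106 [0.4839 0.0164 0.106 ] r 0.0914 phi 0.896
```

View pics/w10.png

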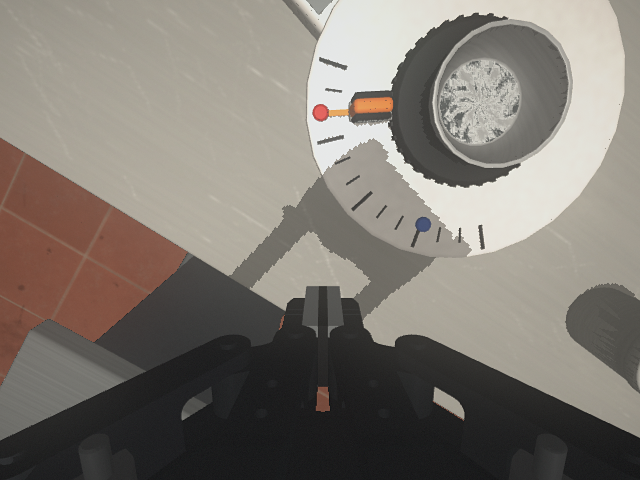

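View pics/t10.png

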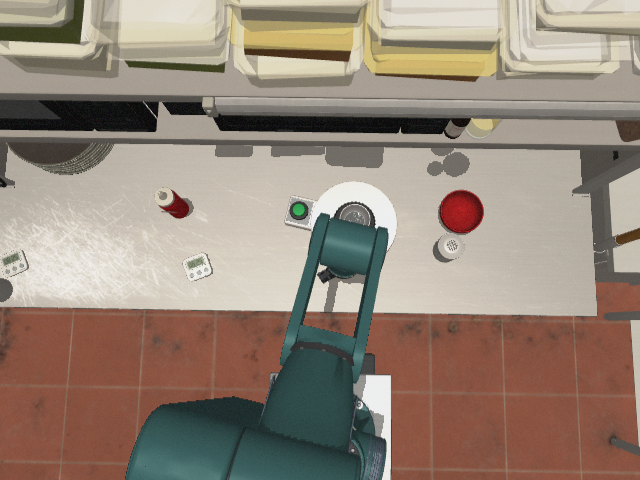

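The pointer at (338,112) still ends in the red stud at (320,112), about 1 mm off. The button is up at (299,210). Bowl, shaker, bottle and timer are at the same pixels as at the start, and the robot is clear.

```bash
python3 -c "
from cell import workorder
print(workorder.close_job())"
```

```text
the job is handed in; nothing more can be done
None
```

The spice mill is set to the red stud, the start button has been pressed and released, and the job was handed in at about 12.8 s; no verdict was reported.

- **Lever:** I pushed the right face of the tab with shut fingers, about 0.48 rad clockwise. In the last wrist picture the pointer line passes about 1 mm from the stud's centre. The first push stopped 2–3 mm short, so I nudged it once more before touching start.
- **Start button:** I pressed it twice. The second press was a probe, because the picture from the first did not show whether the button itself had moved. The probe felt like a spring over about 6 mm, then a hard stop. The first press went in to 37 N on that stop.
- **Disagreements:**
  - The fingers met the button about 5 mm higher than the stated 19 mm tip length predicted.
  - I could not measure the released button's height reliably from the pictures. That it is up again rests on its spring, the force returning to zero and the top picture looking unchanged.
- **Surroundings:** In the top picture the shaker, bowl, bottle and timer are where they stood at the start. The robot is clear of everything.

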